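# Wind the component tape home and case the cassette

## Task

The parts count is done and the tape must go back into its cassette. Turn the hand winder's crank clockwise (seen from above): after some slack the tape pulls steadily, at its end the tail clip tugs off the drum and the resistance suddenly drops away; stop within one turn of that. Only then lift the blue cassette off the winder and slide it, nose first, into the empty upper bay of the storage case until it is fully home, without shifting the circuit board, the aluminium block or the roll of black tape.

Things in the scene. Friction and masses are not known exactly. Their poses are not given: they have to be found in the camera images.
- crank_axis (a point): point on the crank's upright axis, 72 mm above the bench, level with the middle of the knob. The hand winder is a low grey machine on a dark plate 150 x 236 mm, fixed to the bench, with the crank on the gear housing (top 42 mm above the bench) at its right and the cassette at its left. x points to the winder's back (away from the robot), y to its left, z up
- crank_knob (a point): middle of the black crank knob, an upright round grip 18 mm across and 31 mm tall (53 to 84 mm above the bench; the steel arm below it ends at 52 mm), 42 mm from the crank's axis. It spins freely on its pin, so it can be held at a fixed gripper angle while it goes round
- crank (a joint): crank angle in rad, growing clockwise seen from above, somewhere between -2.5 and 0 at the start; anticlockwise it locks at -3.2. First comes slack (up to 3.8 rad, under 1 N at the knob), then the tape pulls at 7 to 8 N, at its end it tugs at 15 to 25 N as the tail clip gives way, and from there the crank is loose again, under 1 N. From the start that takes 1.4 to 1.9 turns
- drum (a joint): turn in rad of the braked tape drum under the crank, whose white flange, 71 mm across with five dark marks and an orange one, shows on top of the housing. It is carried round with the crank while the tape pulls, reads 0.7 to 1.7 at the start and 9.5 when the tape is all off; from then on it stands still while the crank turns
- tail_clip (a joint): clip inside the housing (not visible) by which the tape's tail hangs on the drum: 0 m while it holds, over 0.006 m once it has been pulled off, for good
- nest (a point): where the cassette's centre is while it sits on the winder: on a black pad 36 mm above the bench, between orange lips 5 mm high at both ends and along the sides of its front half. Under the cassette's rear half the pad is only 40 mm wide, so fingers find room at both sides (56 mm to the gear housing). Axes as crank_axis
- cassette_centre (a point): centre of the blue tape cassette, a flat box 100 mm long (x), 58 mm wide (y) and 18 mm thick (z), about 0.1 kg, loose on the winder. +x is the nose, rounded to a 9 mm radius, with the round black hub window nearer it; -x is the rear end with the white label and ribbed sides, where it is held across its width
- cassette_nose (a point): foremost point of the cassette's nose, 50 mm from its centre along its x
- case_mouth (a point): centre of the mouth of the upper, empty bay of the grey storage case, 101 x 67 x 53 mm, fixed to the bench. x points into the bay, y left, z up. Bay 61 mm wide, 22 mm high, 98 mm deep, floor 28 mm above the bench; a thumb notch 45 mm wide is cut 18 mm into its top at the mouth. The lower bay holds a green cassette
- case_home (a point): where the centre of the cassette is when it lies fully home in the upper bay (its rear end then stands 2 mm out of the mouth); axes as case_mouth
- cassette: the same blue cassette, origin under its centre, axes as cassette_centre
- pcb_unit: green circuit board on standoffs, 60 x 90 x 24 mm, bystander; origin under its centre
- fixture_block: pale aluminium fixture block with two dowels, 50 x 80 x 37 mm, bystander; origin under its centre
- tape_black: roll of black tape, 60 mm across, 19 mm high, bystander; origin under its centre

How it is judged:
On the way, in this order (a step that is already met when the one before it is completed fails the run):
1. the tape has run off the drum and its tail clip is off, with the cassette still on the winder (value of joint tail_clip above 0.005 m and value of joint drum above 9.2 rad and distance between cassette_centre and nest below 0.01 m), for 0.2 s.
2. the cassette is lifted off the winder (distance between cassette_centre and nest above 0.03 m), for 0.1 s.
At the end, for the whole second after the job is handed in: the tape is off the drum; the cassette lies flat, nose inward, in the upper bay of the case, within 5 mm of fully home, and is at rest (value of joint tail_clip above 0.005 m and value of joint drum above 9.2 rad and x of cassette_centre in the frame of case_home between -0.005 and 0.004 m and y of cassette_centre in the frame of case_home between -0.004 and 0.004 m and z of cassette_centre in the frame of case_home between -0.004 and 0.006 m and angle between the x axis of cassette_centre and the x axis of case_home, either way round below 0.08 rad and x of cassette_nose in the frame of case_home above 0.04 m and linear speed of cassette below 0.02 m/s); the robot touches nothing.
It fails at once if the cassette is taken off the winder while the tape is still clipped to the drum (value of joint tail_clip below 0.005 m and distance between cassette_centre and nest above 0.012 m).
It fails at once if the tail clip is torn off before the tape has run off the drum (value of joint tail_clip above 0.005 m and value of joint drum below 9.2 rad).
It fails at once if the crank is turned on for more than one and a half turns after the resistance has dropped (value of joint crank above 18.6 rad).
It fails at once if the circuit board, the aluminium block or the roll of black tape is shifted by more than 20 mm (distance of any of pcb_unit, fixture_block, tape_black from where it was at the start of the episode above 0.02 m).
It also fails if it takes over 72 s, if anything falls off the work surface, if the arm or the gripper's body presses on something with over 40 N, if the wrist force passes 120 N, or if a joint passes its speed limit or range.

## Robot

A 6-joint arm with a two-finger parallel gripper is mounted at the origin on a cart in front of the work surface, level with it; the furniture and walls round the work are solid. World frame = base frame: x ahead of the robot, y to its left, z up, the work surface at z = 0. Lengths are in m, angles in rad, forces in N, time in s.
With the tool pointing down it reaches from about 0.35 to 0.95 m from the base axis. Payload 17.4 kg.
Tool frame: the origin (TCP) lies at the very end of the fingers, on their centre line; the grasp point (between the pads) lies 19 mm behind it; z points along the fingers, y is the line along which they close (so a half turn about z gives the same grasp; the last joint's range is limited). The gripper opens to 93 mm and grips with 3 to 60 N. Pads are 15 mm wide; open, the fingers measure 128 mm over their backs; the gripper's body (75 mm by 188 mm) begins 65 mm behind the grasp point.
Start: joints at [1.139, 0.116, 1.442, -0, 1.584, -0.038], TCP at [0.259, 0.623, 0.219] pointing down, gripper open.
Joint ranges: [-2.83, 2.83], [-0.83, 2.19], [0.07, 2.5], [-1.14, 4.28], [0.01, 3], [-2.97, 2.97]. Speed limits (rad/s): [1.89, 1.89, 2.22, 3.14, 3.14, 3.14].

## Interface

Orientations are given as a 3x3 rotation matrix whose columns are the frame's x, y, z axes.
In Python, from workcell import * gives the robot as it stands. The module is installed in compiled form; this text tells all that it offers.
- The arm moves only by the tool jog_arm, never from a script. Its argument "plan" is a list that holds one entry, the list of rows, each a list of 6 numbers: the shift along the tool's x, y, z as a fraction of full scale, then the turn, a rotation vector about the tool's x, y, z as a fraction of full scale. A call has exactly 8 rows; each row is the pose to reach, as a shift and turn from the pose commanded when the call began, along the tool's axes at that moment, turning the shorter way round; what a row does not reach only later rows make up. Full scale, the value 1, is 200 mm for a shift and 360 degrees for a turn. A row lasts 1/10 s, in which the tool goes at most 50 mm and 8.59 degrees, less where a joint would pass 70% of its speed; a pose out of reach is approached as far as the arm can. A call with a number of a shift or a turn outside -1 to 1 is refused whole. A call with a gripper value outside its range is refused whole. "claw" is the finger opening in mm, from 0 to 93, set as the call begins (left out, the last holds). The fingers move at their own pace and stop on an object; "squeeze" is the grip in N (left out, the last holds). Time passes only in rows, so rows that repeat a pose let the fingers close, or fill a call up. It gives the time, the measured TCP pose, the force, the opening and the grip force at its end, in the units of the state.
- read_state(): the state, without advancing time (a new reading comes with each control period).
- grab_frame(name): name is "side" or "top" or "wrist"; returns a dict with "frame" (480x640x3 uint8, red, green, blue), "fx", "fy", "cx", "cy" (pixels), "dist_coeffs" ([k1, k2, p1, p2, k3] as OpenCV has them; the pictures are not rectified), "world_from_camera" (4x4, takes a point from camera to world coordinates); the wrist camera has in their place "hand_eye" (4x4, takes a point from camera to tool coordinates, whose origin is the TCP and whose axes are the flange's). Camera axes: x right, y down, z forward; pixel columns grow to the right and rows downward; lengths in m; the calibration is good to about 2 mm. A picture is of the moment at which its call begins: read the wrist's pose just before it. There is no depth.
- sign_off(): hands the job in; it is judged then, once.
The state is a dict: "t": time; "joint_pos": joint angles; "dq": joint speeds; "tau": joint torques, N m; "tcp_pos": TCP position; "eef_rot": TCP orientation; "wrist_force": force on the tool from outside, world axes, zero at the start; "wrist_torque": the same for the moment, N m; "gripper_width": opening from 0.0 (shut) to 1.0 (fully open); "grasp_force": force on a finger pad.
Only numpy, scipy, OpenCV 4.12 (cv2) and the standard library are available. Lean on these libraries where they do the work, as an engineer would, in place of code of your own. Each camera call takes 0.05 s, during which the arm holds its last target. There are 200 camera calls.

## Working session

There is one attempt and no reset: what is moved stays moved. The work goes in short steps, Python scripts to look and compute and a tool call to move; the robot and the scene stay as the last step left them, time stands still between calls to the robot, and variables do not carry over. Pictures are saved under pics/ and viewed, at most 10 in all, crops included, and the job is handed in when it is done.

Besides the shell and the picture viewer there is one more tool, called after "Call:" by a JSON object that holds its "method" and its "body", one argument or row to a line. jog_arm: Moves the arm, as the interface text tells. Its arguments: {"type":"object","properties":{"plan":{"type":"array","items":{"type":"array","items":{"type":"array","items":{"type":"number","minimum":-1,"maximum":1}}}},"claw":{"type":"number"},"squeeze":{"type":"number"}},"required":["plan"]}

```bash
mkdir -p pics; cat > h.py <<'E'
import numpy as np,cv2,pickle
from workcell import *
def snap(n,fn):
    s=read_state(); f=grab_frame(n); cv2.imwrite('pics/'+fn+'.png',cv2.cvtColor(f['frame'],cv2.COLOR_RGB2BGR))
    if 'hand_eye' in f:
        T=np.eye(4);T[:3,:3]=s['eef_rot'];T[:3,3]=s['tcp_pos'];f['world_from_camera']=T@np.array(f['hand_eye'])
    pickle.dump(f,open('pics/'+fn+'.pkl','wb'));return f
def w(fn,uv,z):
    f=pickle.load(open('pics/'+fn+'.pkl','rb'));K=np.array([[f['fx'],0,f['cx']],[0,f['fy'],f['cy']],[0,0,1.]])
    p=cv2.undistortPoints(np.array([[uv]],float),K,np.array(f['dist_coeffs'],float))[0,0]
    M=np.array(f['world_from_camera']);d=M[:3,:3]@[p[0],p[1],1];o=M[:3,3]
    return np.round(o+d*(z-o[2])/d[2],4)
E
python3 - <<'E'
from h import *
s=read_state();print({k:np.round(v,3).tolist() for k,v in s.items()})
for n in('top','side'):
    f=snap(n,n+'0');print(n,np.round(f['world_from_camera'],3).tolist(),f['fx'])
E
```

```text
{'t': 0.0, 'joint_pos': [1.139, 0.117, 1.442, -0.0, 1.584, -0.038], 'dq': [0.002, 0.0, -0.0, 0.001, -0.0, -0.0], 'tau': [-0.001, -72.127, -62.259, 0.078, 0.024, -0.0], 'tcp_pos': [0.259, 0.623, 0.218], 'eef_rot': [[-0.923, 0.384, -0.0], [0.384, 0.923, -0.001], [0.0, -0.001, -1.0]], 'wrist_force': [1.11, 0.909, 0.048], 'wrist_torque': [0.054, 0.024, -0.004], 'grasp_force': 0.0, 'gripper_width': 1.003}
top [[-0.008, -0.998, 0.057, 0.55], [-1.0, 0.007, -0.009, 0.256], [0.008, -0.057, -0.998, 0.943], [0.0, 0.0, 0.0, 1.0]] 445.2349371552917
side [[-0.972, -0.1, 0.214, 0.349], [-0.235, 0.501, -0.833, 1.162], [-0.024, -0.86, -0.51, 0.602], [0.0, 0.0, 0.0, 1.0]] 607.9221858918017
```

View pics/top0.png

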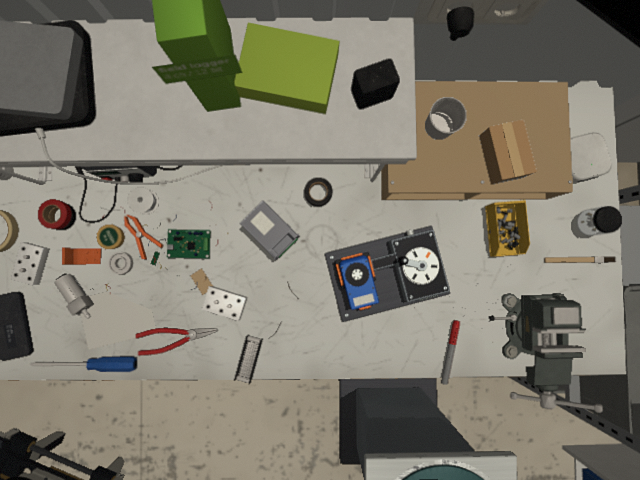

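View pics/side0.png

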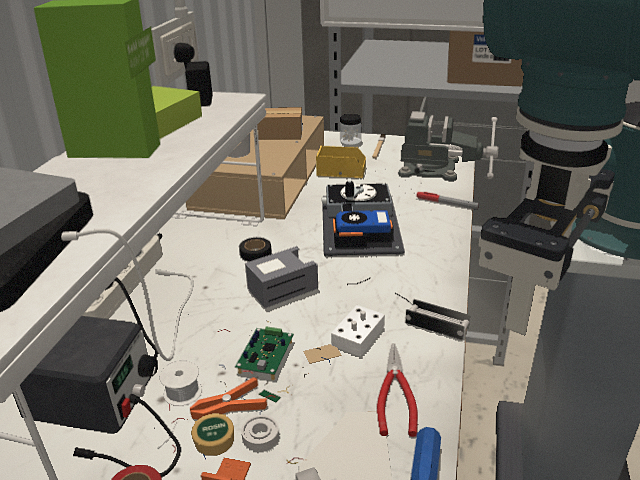

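Top: winder near (390,272), cassette (358,280), drum (420,265), knob about (404,261), case (270,231). I'll enlarge the crops.

```bash
python3 - <<'E'
import cv2,numpy as np
a=cv2.imread('pics/top0.png')
c=cv2.resize(a[220:325,320:460],None,fx=5,fy=5,interpolation=2)
d=cv2.resize(a[195:270,230:310],None,fx=5,fy=5,interpolation=2)
cv2.imwrite('pics/c1.png',c)
s=cv2.imread('pics/side0.png')
e=cv2.resize(s[235:315,235:330],None,fx=4,fy=4,interpolation=2)
o=np.zeros((375,400+380+5,3),np.uint8);o[:375,:400]=d;o[:320,405:]=e
cv2.imwrite('pics/c2.png',o)
E
```

```text
(no output)
```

View pics/c1.png

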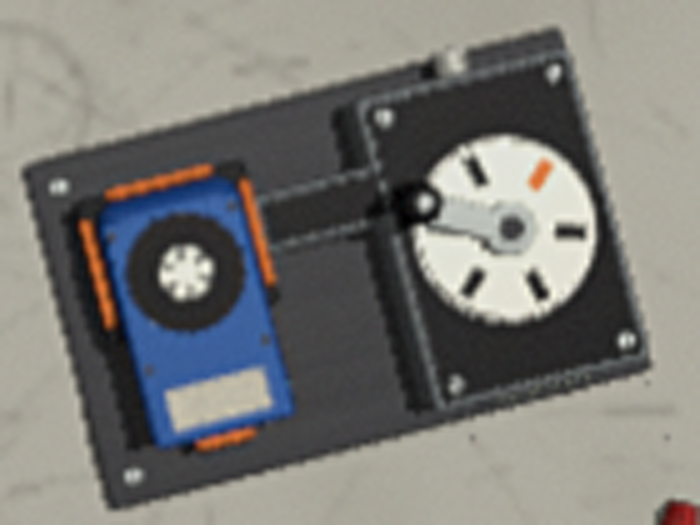

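View pics/c2.png

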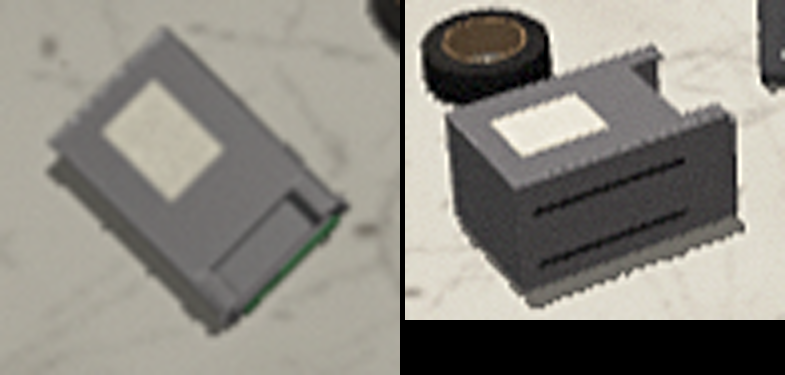

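```bash
cat >> h.py <<'E'
def c1(u,v,z): return w('top0',((u+.5)/5-.5+320,(v+.5)/5-.5+220),z)
def c2(u,v,z): return w('top0',((u+.5)/5-.5+230,(v+.5)/5-.5+195),z)
E
python3 - <<'E'
from h import *
ax=c1(512,228,.052);k=c1(424,202,.084);dr=c1(508,229,.044)
print('axis',ax,'drum',dr,'knob',k,np.linalg.norm((k-ax)[:2]))
P=[c1(*p,.006) for p in((25,165),(560,30),(648,368),(112,508))]
print('plate',P,[np.linalg.norm(P[i]-P[i-1]) for i in range(4)],sum(P)/4)
d=P[1]-P[0]+P[2]-P[3];yaw=np.arctan2(-d[1],-d[0])-np.pi/2;print('yaw',yaw, 'from housing', [c1(*p,.042) for p in((365,100),(440,408),(562,58),(648,362))])
C=[c1(*p,.054) for p in((98,195),(240,178),(293,412),(157,447))];print('cas',C)
d=c1(185,270,.054)-c1(219,400,.054);print('hub',c1(185,270,.054),'label',c1(219,400,.054),np.arctan2(d[1],d[0]))
Q=[c2(*p,.053) for p in((50,148),(165,28),(345,205),(213,325))];print('case',Q,[np.linalg.norm(Q[i]-Q[i-1]) for i in range(4)],sum(Q)/4)
d=Q[1]-Q[2]+Q[0]-Q[3];print('caseyaw',np.arctan2(d[1],d[0]));e=Q[1]-Q[0]+Q[2]-Q[3];print(np.arctan2(e[1],e[0])+np.pi/2)
E
```

```text
axis [0.5507 0.0456 0.052 ] drum [0.5503 0.0454 0.044 ] knob [0.561  0.0871 0.084 ] 0.04275909260028797
plate [array([0.5789, 0.24  , 0.006 ]), array([0.6345, 0.0126, 0.006 ]), array([ 0.4914, -0.0217,  0.006 ]), array([0.4352, 0.2048, 0.006 ])] [np.float64(0.14794840316813154), np.float64(0.2340985262661856), np.float64(0.1471533214032221), np.float64(0.2333681426416211)] [0.535    0.108925 0.006   ]
yaw 0.2415024915937649 from housing [array([0.6032, 0.1022, 0.042 ]), array([0.4784, 0.0739, 0.042 ]), array([0.6198, 0.0213, 0.042 ]), array([ 0.4961, -0.0111,  0.042 ])]
cas [array([0.5652, 0.2118, 0.054 ]), array([0.5716, 0.1549, 0.054 ]), array([0.4783, 0.135 , 0.054 ]), array([0.465 , 0.1893, 0.054 ])]
hub [0.5351 0.1774 0.054 ] label [0.4833 0.1644 0.054 ] 0.24588692809055027
case [array([0.6357, 0.4109, 0.053 ]), array([0.6838, 0.3648, 0.053 ]), array([0.6119, 0.2927, 0.053 ]), array([0.5642, 0.3456, 0.053 ])] [np.float64(0.09683150313818327), np.float64(0.06662446997912996), np.float64(0.10182347470009061), np.float64(0.0712299094482086)] [0.6239 0.3535 0.053 ]
caseyaw 0.7640338930693567
0.7689725360522686
```

```bash
cat >> h.py <<'E'
def go(p,yaw):
    """shift/turn fractions to tool x heading yaw, z down, at p"""
    from scipy.spatial.transform import Rotation as Rn
    s=read_state();R=np.array(s['eef_rot']);c,sn=np.cos(yaw),np.sin(yaw)
    T=np.array([[c,sn,0],[sn,-c,0],[0,0,-1]])
    print('t',round(s['t'],2),'tcp',np.round(s['tcp_pos'],4),'F',np.round(s['wrist_force'],1),'w',round(s['gripper_width']*93,1),'yaw',np.arctan2(R[1,0],R[0,0]).round(4))
    print('go',np.round(R.T@(np.array(p)-s['tcp_pos'])/.2,4),np.round(Rn.from_matrix(R.T@T).as_rotvec()/2/np.pi,4))
def ray(fn,uv):
    a,b=w(fn,uv,0.),w(fn,uv,.5);return a,b
E
python3 - <<'E'
from h import *
# shelf corner triangulation
for z in(.1,.15,.2,.25,.3): print(z,w('top0',(415,160),z),w('side0',(265,97),z))
go((.561,.087,.18),.243)
E
```

```text
0.1 [0.7529 0.0661 0.1   ] [ 0.8768 -0.3551  0.1   ]
0.15 [0.7409 0.0774 0.15  ] [ 0.8242 -0.204   0.15  ]
0.2 [0.7289 0.0886 0.2   ] [ 0.7717 -0.0529  0.2   ]
0.25 [0.7168 0.0999 0.25  ] [0.7191 0.0982 0.25  ]
0.3 [0.7048 0.1111 0.3   ] [0.6665 0.2493 0.3   ]
t 0.1 tcp [0.259  0.6231 0.218 ] F [-1.   0.3 -0. ] w 93.1 yaw 2.7478
go [-2.4233 -1.8957  0.192 ] [-1.000e-04  2.000e-04  3.986e-01]
```

Call:
{"method": "jog_arm", "body": {
  "plan": [
    [[-0.13, -0.1, 0, 0, 0, 0.023], [-0.26, -0.2, 0, 0, 0, 0.046], [-0.39, -0.3, 0, 0, 0, 0.07], [-0.52, -0.4, 0, 0, 0, 0.093], [-0.65, -0.5, 0, 0, 0, 0.116], [-0.78, -0.6, 0, 0, 0, 0.14], [-0.91, -0.7, 0, 0, 0, 0.163], [-1, -0.78, 0, 0, 0, 0.187]]
  ],
  "claw": 50
}}

```text
t: 0.9
tcp_pos: [0.3845, 0.4009, 0.2184]
eef_rot: [[0.004, 1.0, -0.0], [1.0, -0.004, -0.0], [-0.0, -0.0, -1.0]]
wrist_force: [-0.7, 0.7, 0.2]
gripper_width: 0.539
grasp_force: 0.0
```

```bash
python3 -c "
from h import *
go((.561,.087,.18),.243)"
```

```text
t 0.9 tcp [0.3845 0.4009 0.2184] F [-0.7  0.7  0.2] w 50.1 yaw 1.567
go [-1.5662  0.8883  0.1925] [0.000e+00 1.000e-04 2.107e-01]
```

Call:
{"method": "jog_arm", "body": {
  "plan": [
    [[-0.13, 0.07, 0, 0, 0, 0.023], [-0.26, 0.15, 0, 0, 0, 0.046], [-0.39, 0.22, 0, 0, 0, 0.07], [-0.52, 0.3, 0, 0, 0, 0.093], [-0.65, 0.37, 0, 0, 0, 0.116], [-0.78, 0.45, 0, 0, 0, 0.14], [-0.91, 0.52, 0, 0, 0, 0.163], [-1, 0.57, 0, 0, 0, 0.187]]
  ]
}}

```text
t: 1.7
tcp_pos: [0.499, 0.2013, 0.2184]
eef_rot: [[0.924, 0.383, -0.0], [0.383, -0.924, -0.0], [-0.0, 0.0, -1.0]]
wrist_force: [-0.6, -0.1, -0.1]
gripper_width: 0.537
grasp_force: 0.0
```

```bash
python3 -c "
from h import *
go((.561,.087,.18),.243)"
```

```text
t 1.7 tcp [0.499  0.2013 0.2184] F [-0.6 -0.1 -0.1] w 50.0 yaw 0.3927
go [0.0681 0.6466 0.1919] [0.     0.0001 0.0238]
```

Call:
{"method": "jog_arm", "body": {
  "plan": [
    [[0.01, 0.13, 0, 0, 0, 0.01], [0.02, 0.26, 0, 0, 0, 0.0238], [0.04, 0.39, 0, 0, 0, 0.0238], [0.06, 0.52, 0, 0, 0, 0.0238], [0.068, 0.647, 0, 0, 0, 0.0238], [0.068, 0.647, 0.02, 0, 0, 0.0238], [0.068, 0.647, 0.02, 0, 0, 0.0238], [0.068, 0.647, 0.02, 0, 0, 0.0238]]
  ]
}}

```text
t: 2.5
tcp_pos: [0.5609, 0.0895, 0.2144]
eef_rot: [[0.969, 0.248, -0.001], [0.248, -0.969, 0.0], [-0.0, -0.0, -1.0]]
wrist_force: [-0.2, -0.2, -0.1]
gripper_width: 0.538
grasp_force: 0.0
```

```bash
python3 -c "
from h import *
snap('wrist','w1')
go((.561,.087,.056),.243)"
```

```text
t 2.55 tcp [0.5609 0.0896 0.2146] F [-0.2 -0.1 -0.4] w 49.8 yaw 0.2507
go [-0.0028  0.013   0.7932] [-0.      0.      0.0012]
```

View pics/w1.png

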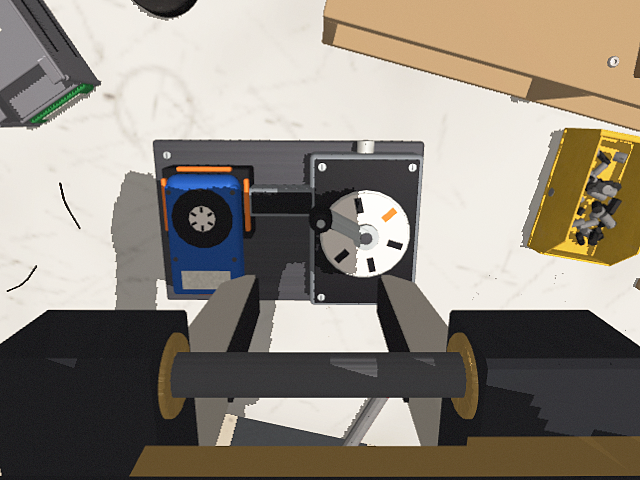

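Wrist: knob top at about (321,214), hub (368,238), drum centre (367,234), cassette rear corners (173,292), (243,292).

```bash
python3 -c "
from h import *
print('knob',w('w1',(321,214),.084),'hub',w('w1',(368,238),.053),'drum',w('w1',(367.5,233.5),.043))
C=[w('w1',p,.054) for p in ((172,293),(243,293),(244,178),(167,178))];print(C)
h=w('w1',(202,218.5),.054);l=w('w1',(205.5,280),.054);print('hub,label',h,l,np.arctan2(*(h-l)[1::-1]))
P=[w('w1',p,.006) for p in((154,140),(424,141),(165,299))];print('plate',P,[np.arctan2(*(P[0]-P[1])[:2])])
go((.561,.087,.056),.25)
"; python3 -c "
import cv2
a=cv2.imread('pics/w1.png');cv2.imwrite('pics/w1c.png',cv2.resize(a[130:310,145:435],None,fx=2.7,fy=2.7,interpolation=2))"
```

```text
knob [0.5666 0.0876 0.084 ] hub [0.5502 0.0439 0.053 ] drum [0.5513 0.0435 0.043 ]
[array([0.4639, 0.1893, 0.054 ]), array([0.4786, 0.1319, 0.054 ]), array([0.573 , 0.1507, 0.054 ]), array([0.5582, 0.2085, 0.054 ])]
hub,label [0.5331 0.1764 0.054 ] [0.4823 0.1643 0.054 ] 0.2338318883999381
plate [array([0.5775, 0.2397, 0.006 ]), array([0.6349, 0.0122, 0.006 ]), array([0.4316, 0.207 , 0.006 ])] [np.float64(-0.247149426721498)]
t 2.55 tcp [0.5609 0.0896 0.2146] F [-0.2 -0.1 -0.4] w 49.8 yaw 0.2507
go [-0.0028  0.013   0.7932] [-0.      0.      0.0001]
```

View pics/w1c.png

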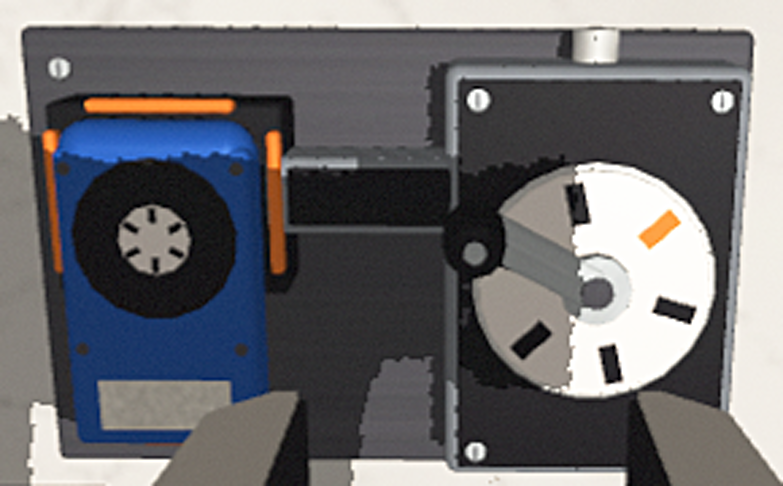

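```bash
python3 -c "
from h import *
print(w('w1',(321,222.5),.084))
go((.560,.086,.056),.2507)"
```

```text
[0.5605 0.0861 0.084 ]
t 2.55 tcp [0.5609 0.0896 0.2146] F [-0.2 -0.1 -0.4] w 49.8 yaw 0.2507
go [-0.0089  0.0166  0.7932] [-0.  0. -0.]
```

Knob at (0.5605, 0.086), agreeing between views. I'll go down on it, then grip.

Call:
{"method": "jog_arm", "body": {
  "plan": [
    [[-0.009, 0.0166, 0.15, 0, 0, 0], [-0.009, 0.0166, 0.35, 0, 0, 0], [-0.009, 0.0166, 0.5, 0, 0, 0], [-0.009, 0.0166, 0.6, 0, 0, 0], [-0.009, 0.0166, 0.68, 0, 0, 0], [-0.009, 0.0166, 0.74, 0, 0, 0], [-0.009, 0.0166, 0.79, 0, 0, 0], [-0.009, 0.0166, 0.79, 0, 0, 0]]
  ],
  "claw": 50
}}

```text
t: 3.35
tcp_pos: [0.56, 0.0854, 0.0558]
eef_rot: [[0.969, 0.248, -0.001], [0.248, -0.969, -0.0], [-0.001, -0.0, -1.0]]
wrist_force: [-0.5, 0.6, -0.4]
gripper_width: 0.54
grasp_force: 0.0
```

Call:
{"method": "jog_arm", "body": {
  "plan": [
    [[0, 0, 0, 0, 0, 0], [0, 0, 0, 0, 0, 0], [0, 0, 0, 0, 0, 0], [0, 0, 0, 0, 0, 0], [0, 0, 0, 0, 0, 0], [0, 0, 0, 0, 0, 0], [0, 0, 0, 0, 0, 0], [0, 0, 0, 0, 0, 0]]
  ],
  "claw": 0,
  "squeeze": 40
}}

```text
t: 4.15
tcp_pos: [0.5606, 0.0854, 0.057]
eef_rot: [[0.969, 0.247, 0.001], [0.247, -0.969, 0.0], [0.001, -0.0, -1.0]]
wrist_force: [0.8, 3.0, 5.2]
gripper_width: 0.186
grasp_force: 40.0
```

```bash
python3 -c "
from h import *
go((.560,.086,.056),.2507)
s=read_state();R=np.array(s['eef_rot'])
A=np.array([.5505,.0445]);v=np.array(s['tcp_pos'])[:2]-A;t0=np.arctan2(v[1],v[0]);print('r',np.linalg.norm(v),t0)
for q in range(4):
  b=t0-q*np.pi/2
  print([np.round((R.T@np.r_[.042*(np.array([np.cos(b-i*np.pi/16),np.sin(b-i*np.pi/16)])-[np.cos(b),np.sin(b)]),0])[:2]/.2,3).tolist() for i in range(1,9)])
"
```

```text
t 4.15 tcp [0.5606 0.0854 0.057 ] F [0.8 3.  5.2] w 17.3 yaw 0.2499
go [-0.0022 -0.0035  0.0049] [-0.     -0.0001 -0.0001]
r 0.04214709872777995 1.329022160003205
[[0.034, 0.023], [0.063, 0.052], [0.086, 0.086], [0.102, 0.124], [0.11, 0.165], [0.11, 0.206], [0.102, 0.246], [0.086, 0.284]]
[[-0.023, 0.034], [-0.052, 0.063], [-0.086, 0.086], [-0.124, 0.102], [-0.165, 0.11], [-0.206, 0.11], [-0.246, 0.102], [-0.284, 0.086]]
[[-0.034, -0.023], [-0.063, -0.052], [-0.086, -0.086], [-0.102, -0.124], [-0.11, -0.165], [-0.11, -0.206], [-0.102, -0.246], [-0.086, -0.284]]
[[0.023, -0.034], [0.052, -0.063], [0.086, -0.086], [0.124, -0.102], [0.165, -0.11], [0.206, -0.11], [0.246, -0.102], [0.284, -0.086]]
```

Call:
{"method": "jog_arm", "body": {
  "plan": [
    [[0.034, 0.023, 0, 0, 0, 0], [0.063, 0.052, 0, 0, 0, 0], [0.086, 0.086, 0, 0, 0, 0], [0.102, 0.124, 0, 0, 0, 0], [0.11, 0.165, 0, 0, 0, 0], [0.11, 0.206, 0, 0, 0, 0], [0.102, 0.246, 0, 0, 0, 0], [0.086, 0.284, 0, 0, 0, 0]]
  ]
}}

```text
t: 4.95
tcp_pos: [0.5882, 0.0351, 0.0565]
eef_rot: [[0.969, 0.247, -0.008], [0.247, -0.969, 0.002], [-0.007, -0.004, -1.0]]
wrist_force: [-34.5, 16.9, 23.0]
gripper_width: 0.181
grasp_force: 40.0
```

```bash
cat >> h.py <<'E'
def ck(q,A=(.5505,.0445)):
    s=read_state();R=np.array(s['eef_rot']);v=np.array(s['tcp_pos'])[:2]-A;f=np.array(s['wrist_force'])
    n=v/np.linalg.norm(v);a=np.arctan2(v[1],v[0])
    print('t',s['t'].__round__(2),'r',np.linalg.norm(v).round(4),'ang',a.round(3),'ideal',((1.329-q*np.pi/2+np.pi)%(2*np.pi)-np.pi).__round__(3),'z',round(s['tcp_pos'][2],4),'Frad',(f[:2]@n).round(1),'Ftang(ccw+)',(f[1]*n[0]-f[0]*n[1]).round(1),'Fz',f[2].round(1),'grip',s['grasp_force'],s['gripper_width']*93)
E
python3 -c "
from h import *
ck(1)"
```

```text
t 4.95 r 0.0389 ang -0.244 ideal -0.242 z 0.0565 Frad -37.6 Ftang(ccw+) 8.0 Fz 23.0 grip 40.007888109394116 16.854285121038288
```

```bash
cat >> h.py <<'E'
def arc(A,a0,cmd,n=8,step=np.pi/16,r=.042):
    R=np.array([[.969,.2475],[.2475,-.969]])
    P=[np.array(A)+r*np.array([np.cos(a0-i*step),np.sin(a0-i*step)]) for i in range(1,n+1)]
    print([np.round(R.T@(p-cmd)/.2,3).tolist() for p in P],'end',P[-1].round(5))
E
python3 -c "
from h import *
arc((.548,.0452),-.246,(.5906,.0351))"
```

```text
[[-0.032, 0.032], [-0.062, 0.061], [-0.096, 0.084], [-0.134, 0.1], [-0.174, 0.107], [-0.216, 0.107], [-0.256, 0.099], [-0.294, 0.083]] end [0.53777 0.00446]
```

Call:
{"method": "jog_arm", "body": {
  "plan": [
    [[-0.032, 0.032, -0.005, 0, 0, 0], [-0.062, 0.061, -0.01, 0, 0, 0], [-0.096, 0.084, -0.01, 0, 0, 0], [-0.134, 0.1, -0.01, 0, 0, 0], [-0.174, 0.107, -0.01, 0, 0, 0], [-0.216, 0.107, -0.01, 0, 0, 0], [-0.256, 0.099, -0.01, 0, 0, 0], [-0.294, 0.083, -0.01, 0, 0, 0]]
  ]
}}

```text
t: 5.75
tcp_pos: [0.5379, 0.0045, 0.0572]
eef_rot: [[0.969, 0.247, -0.001], [0.247, -0.969, 0.002], [-0.0, -0.002, -1.0]]
wrist_force: [9.7, 10.5, -14.7]
gripper_width: 0.182
grasp_force: 40.0
```

```bash
python3 -c "
from h import *
ck(2,(.548,.0452))
print(read_state()['tcp_pos'])"
```

```text
t 5.75 r 0.0419 ang -1.813 ideal -1.813 z 0.0572 Frad -12.5 Ftang(ccw+) 6.9 Fz -14.7 grip 39.99603007829137 16.93555465818185
[0.5379261  0.00450405 0.05718536]
```

```bash
python3 -c "
from h import *
arc((.5478,.0458),-1.813,(.53777,.00446))
"
```

```text
[[-0.034, -0.026], [-0.063, -0.055], [-0.086, -0.089], [-0.101, -0.127], [-0.109, -0.168], [-0.109, -0.209], [-0.101, -0.249], [-0.085, -0.287]] end [0.50703 0.05587]
```

Call:
{"method": "jog_arm", "body": {
  "plan": [
    [[-0.034, -0.026, 0.004, 0, 0, 0], [-0.063, -0.055, 0.004, 0, 0, 0], [-0.086, -0.089, 0.004, 0, 0, 0], [-0.101, -0.127, 0.004, 0, 0, 0], [-0.109, -0.168, 0.004, 0, 0, 0], [-0.109, -0.209, 0.004, 0, 0, 0], [-0.101, -0.249, 0.004, 0, 0, 0], [-0.085, -0.287, 0.004, 0, 0, 0]]
  ]
}}

```text
t: 6.55
tcp_pos: [0.5058, 0.0545, 0.057]
eef_rot: [[0.969, 0.247, -0.005], [0.247, -0.969, -0.002], [-0.005, 0.001, -1.0]]
wrist_force: [-13.7, -4.5, 5.0]
gripper_width: 0.181
grasp_force: 40.0
```

```bash
python3 -c "
from h import *
ck(3,(.5478,.0458))
print(read_state()['tcp_pos'])
arc((.5478,.0458),-1.813-np.pi/2,(.50703,.05587))"
```

```text
t 6.55 r 0.0429 ang 2.937 ideal 2.9 z 0.057 Frad 12.5 Ftang(ccw+) 7.1 Fz 5.0 grip 40.00125935766846 16.788707868293166
[0.50580658 0.05452265 0.05698453]
[[0.023, -0.034], [0.052, -0.063], [0.086, -0.086], [0.124, -0.102], [0.165, -0.11], [0.206, -0.11], [0.246, -0.102], [0.284, -0.086]] end [0.55787 0.08657]
```

Call:
{"method": "jog_arm", "body": {
  "plan": [
    [[0.021, -0.034, 0, 0, 0, 0], [0.05, -0.063, 0, 0, 0, 0], [0.084, -0.086, 0, 0, 0, 0], [0.123, -0.102, 0, 0, 0, 0], [0.164, -0.11, 0, 0, 0, 0], [0.206, -0.11, 0, 0, 0, 0], [0.246, -0.102, 0, 0, 0, 0], [0.284, -0.086, 0, 0, 0, 0]]
  ]
}}

```text
t: 7.35
tcp_pos: [0.5577, 0.0864, 0.057]
eef_rot: [[0.969, 0.248, -0.003], [0.248, -0.969, 0.001], [-0.003, -0.001, -1.0]]
wrist_force: [-6.8, 2.3, 1.6]
gripper_width: 0.187
grasp_force: 40.0
```

```bash
python3 -c "
from h import *
ck(4,(.5478,.0458))
print(read_state()['tcp_pos'])
arc((.5477,.0456),-1.813-np.pi,(.55787,.08657))"
```

```text
t 7.35 r 0.0418 ang 1.331 ideal 1.329 z 0.057 Frad 0.6 Ftang(ccw+) 7.1 Fz 1.6 grip 40.00067857494287 17.352754850345182
[0.55774527 0.08641178 0.05702865]
[[0.033, 0.024], [0.063, 0.053], [0.085, 0.087], [0.101, 0.125], [0.109, 0.166], [0.109, 0.207], [0.101, 0.247], [0.085, 0.285]] end [0.58847 0.03553]
```

Call:
{"method": "jog_arm", "body": {
  "plan": [
    [[0.033, 0.024, 0, 0, 0, 0], [0.063, 0.053, 0, 0, 0, 0], [0.085, 0.087, 0, 0, 0, 0], [0.101, 0.125, 0, 0, 0, 0], [0.109, 0.166, 0, 0, 0, 0], [0.109, 0.207, 0, 0, 0, 0], [0.101, 0.247, 0, 0, 0, 0], [0.085, 0.285, 0, 0, 0, 0]]
  ]
}}

```text
t: 8.15
tcp_pos: [0.5877, 0.0354, 0.057]
eef_rot: [[0.969, 0.248, -0.004], [0.248, -0.969, 0.002], [-0.004, -0.003, -1.0]]
wrist_force: [-12.4, 11.4, 4.6]
gripper_width: 0.182
grasp_force: 40.0
```

```bash
python3 -c "
from h import *
ck(5,(.5478,.0458))
print(read_state()['tcp_pos'])
arc((.5478,.0458),-.242,(.58847,.03553))"
```

```text
t 8.15 r 0.0412 ang -0.255 ideal -0.242 z 0.057 Frad -14.9 Ftang(ccw+) 7.9 Fz 4.6 grip 40.00187344492588 16.927084355508537
[0.58771029 0.03540302 0.05695068]
[[-0.022, 0.033], [-0.051, 0.062], [-0.086, 0.085], [-0.124, 0.101], [-0.164, 0.109], [-0.205, 0.109], [-0.246, 0.101], [-0.284, 0.085]] end [0.53773 0.00502]
```

Call:
{"method": "jog_arm", "body": {
  "plan": [
    [[-0.023, 0.033, 0, 0, 0, 0], [-0.052, 0.062, 0, 0, 0, 0], [-0.087, 0.085, 0, 0, 0, 0], [-0.125, 0.101, 0, 0, 0, 0], [-0.164, 0.109, 0, 0, 0, 0], [-0.205, 0.109, 0, 0, 0, 0], [-0.246, 0.101, 0, 0, 0, 0], [-0.284, 0.085, 0, 0, 0, 0]]
  ]
}}

```text
t: 8.95
tcp_pos: [0.5382, 0.0046, 0.0571]
eef_rot: [[0.969, 0.247, 0.001], [0.247, -0.969, 0.001], [0.001, -0.001, -1.0]]
wrist_force: [9.1, 5.6, -8.1]
gripper_width: 0.18
grasp_force: 40.0
```

```bash
python3 -c "
from h import *
ck(6,(.5478,.0458))
arc((.5477,.0458),-1.813,(.53773,.00502))"
```

```text
t 8.95 r 0.0423 ang -1.799 ideal -1.813 z 0.0571 Frad -7.5 Ftang(ccw+) 7.5 Fz -8.1 grip 39.99759130412713 16.7100439024394
[[-0.035, -0.023], [-0.064, -0.052], [-0.087, -0.086], [-0.102, -0.125], [-0.11, -0.165], [-0.11, -0.206], [-0.102, -0.246], [-0.086, -0.285]] end [0.50693 0.05587]
```

Call:
{"method": "jog_arm", "body": {
  "plan": [
    [[-0.035, -0.023, 0, 0, 0, 0], [-0.064, -0.052, 0, 0, 0, 0], [-0.087, -0.086, 0, 0, 0, 0], [-0.103, -0.125, 0, 0, 0, 0], [-0.112, -0.165, 0, 0, 0, 0], [-0.112, -0.206, 0, 0, 0, 0], [-0.105, -0.246, 0, 0, 0, 0], [-0.088, -0.285, 0, 0, 0, 0]]
  ]
}}

```text
t: 9.75
tcp_pos: [0.5059, 0.0555, 0.0571]
eef_rot: [[0.969, 0.247, -0.003], [0.247, -0.969, -0.0], [-0.003, -0.001, -1.0]]
wrist_force: [-5.4, 1.3, -0.9]
gripper_width: 0.185
grasp_force: 40.0
```

```bash
python3 -c "
from h import *
ck(7,(.5475,.0458))
arc((.5477,.0458),2.899,(.50653,.05587))"
```

```text
t 9.75 r 0.0427 ang 2.911 ideal 2.9 z 0.0571 Frad 5.5 Ftang(ccw+) -0.1 Fz -0.9 grip 39.9996064620791 17.23358869159954
[[0.025, -0.034], [0.054, -0.063], [0.088, -0.086], [0.126, -0.101], [0.167, -0.109], [0.208, -0.109], [0.248, -0.101], [0.286, -0.085]] end [0.55779 0.08657]
```

Call:
{"method": "jog_arm", "body": {
  "plan": [
    [[0.025, -0.034, 0, 0, 0, 0], [0.054, -0.063, 0, 0, 0, 0], [0.088, -0.086, 0, 0, 0, 0], [0.107, -0.094, 0, 0, 0, 0], [0.126, -0.101, 0, 0, 0, 0], [0.146, -0.105, 0, 0, 0, 0], [0.167, -0.109, 0, 0, 0, 0], [0.187, -0.109, 0, 0, 0, 0]]
  ]
}}

```text
t: 10.55
tcp_pos: [0.5376, 0.0867, 0.0572]
eef_rot: [[0.969, 0.248, -0.002], [0.248, -0.969, 0.001], [-0.001, -0.002, -1.0]]
wrist_force: [-2.1, 6.5, -2.2]
gripper_width: 0.182
grasp_force: 40.0
```

```bash
python3 -c "
from h import *
ck(7,(.5475,.0458))"
```

```text
t 10.55 r 0.0421 ang 1.809 ideal 2.9 z 0.0572 Frad 6.8 Ftang(ccw+) 0.5 Fz -2.2 grip 39.99933875336865 16.894021628849014
```

Call:
{"method": "jog_arm", "body": {
  "plan": [
    [[0, 0, 0, 0, 0, 0], [0, 0, 0, 0, 0, 0], [0, 0, 0, 0, 0, 0], [0, 0, -0.05, 0, 0, 0], [0, 0, -0.15, 0, 0, 0], [0, 0, -0.3, 0, 0, 0], [0, 0, -0.45, 0, 0, 0], [0, 0, -0.55, 0, 0, 0]]
  ],
  "claw": 45
}}

```text
t: 11.35
tcp_pos: [0.5382, 0.0856, 0.1711]
eef_rot: [[0.969, 0.247, 0.003], [0.247, -0.969, 0.0], [0.003, 0.0, -1.0]]
wrist_force: [0.0, 0.4, -1.2]
gripper_width: 0.486
grasp_force: 0.0
```

```bash
python3 -c "
from h import *
snap('wrist','w2');snap('side','s2')
go((.482,.1637,.16),.245)
a=cv2.imread('pics/w2.png');b=cv2.imread('pics/s2.png')
o=np.zeros((480,800,3),np.uint8);o[:]=a[:,:1].mean()
o=np.hstack([a[60:400,60:460],cv2.resize(b[175:260,315:410],(380,340))]);cv2.imwrite('pics/m2.png',o)"
```

```text
t 11.45 tcp [0.5389 0.0857 0.1719] F [-0.2  0.5 -0.7] w 45.1 yaw 0.2498
go [-0.1794 -0.4481  0.0583] [ 0.0001 -0.0008  0.0008]
```

View pics/m2.png

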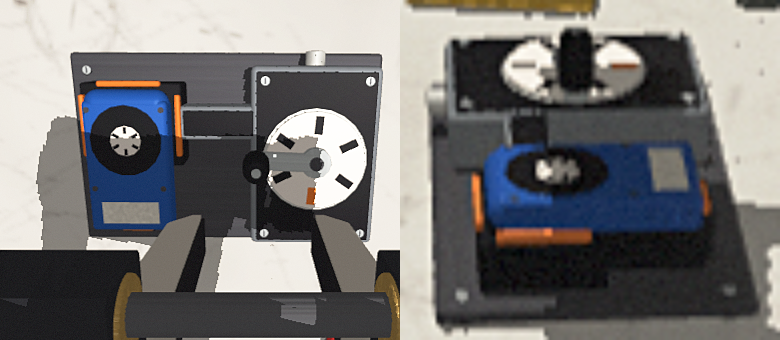

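```bash
python3 -c "
from h import *
h=w('w2',(185,201),.054);l=w('w2',(191,272.5),.054);print(h,l,np.arctan2(*(h-l)[1::-1]))
print('hub axis',w('w2',(377,224),.053))
print('rear corners',w('w2',(153,290),.054),w('w2',(236,288),.054),'bottom',w('w2',(152,292),.036))"
```

```text
[0.533  0.1767 0.054 ] [0.4828 0.1638 0.054 ] 0.25152980946176096
hub axis [0.5497 0.0451 0.053 ]
rear corners [0.4627 0.1881 0.054 ] [0.4791 0.1303 0.054 ] bottom [0.4517 0.1941 0.036 ]
```

Call:
{"method": "jog_arm", "body": {
  "plan": [
    [[-0.05, -0.1, 0, 0, 0, 0], [-0.1, -0.22, 0, 0, 0, 0], [-0.15, -0.34, 0, 0, 0, 0], [-0.184, -0.443, 0, 0, 0, 0], [-0.184, -0.443, 0, 0, 0, 0], [-0.184, -0.443, 0.1, 0, 0, 0], [-0.184, -0.443, 0.2, 0, 0, 0], [-0.184, -0.443, 0.25, 0, 0, 0]]
  ],
  "claw": 88
}}

```text
t: 12.25
tcp_pos: [0.4797, 0.1618, 0.1159]
eef_rot: [[0.969, 0.247, -0.002], [0.247, -0.969, -0.001], [-0.002, 0.0, -1.0]]
wrist_force: [0.7, -1.2, 0.1]
gripper_width: 0.943
grasp_force: 0.0
```

```bash
python3 -c "
from h import *
go((.481,.163,.030),.247)"
```

```text
t 12.25 tcp [0.4797 0.1618 0.1159] F [ 0.7 -1.2  0.1] w 87.7 yaw 0.2497
go [ 0.0085 -0.0044  0.4294] [0.     0.0003 0.0004]
```

Call:
{"method": "jog_arm", "body": {
  "plan": [
    [[0.004, -0.003, 0.1, 0, 0, 0], [0.004, -0.003, 0.2, 0, 0, 0], [0.004, -0.003, 0.28, 0, 0, 0], [0.004, -0.003, 0.34, 0, 0, 0], [0.004, -0.003, 0.39, 0, 0, 0], [0.004, -0.003, 0.43, 0, 0, 0], [0.004, -0.003, 0.43, 0, 0, 0], [0.004, -0.003, 0.43, 0, 0, 0]]
  ]
}}

```text
t: 13.05
tcp_pos: [0.481, 0.1633, 0.0322]
eef_rot: [[0.969, 0.247, 0.0], [0.247, -0.969, 0.0], [0.0, 0.0, -1.0]]
wrist_force: [0.5, 0.9, -0.0]
gripper_width: 0.946
grasp_force: 0.0
```

Call:
{"method": "jog_arm", "body": {
  "plan": [
    [[0, 0, 0, 0, 0, 0], [0, 0, 0, 0, 0, 0], [0, 0, 0, 0, 0, 0], [0, 0, 0, 0, 0, 0], [0, 0, 0, 0, 0, 0], [0, 0, 0, 0, 0, 0], [0, 0, 0, 0, 0, 0], [0, 0, 0, 0, 0, 0]]
  ],
  "claw": 40,
  "squeeze": 25
}}

```text
t: 13.85
tcp_pos: [0.4809, 0.1633, 0.032]
eef_rot: [[0.969, 0.247, 0.0], [0.247, -0.969, 0.0], [0.0, -0.0, -1.0]]
wrist_force: [-0.1, -0.4, 3.7]
gripper_width: 0.621
grasp_force: 25.0
```

Call:
{"method": "jog_arm", "body": {
  "plan": [
    [[0, 0, -0.03, 0, 0, 0], [0, 0, -0.1, 0, 0, 0], [0, 0, -0.2, 0, 0, 0], [0, 0, -0.3, 0, 0, 0], [0, 0, -0.35, 0, 0, 0], [0, 0, -0.35, 0, 0, 0], [0, 0, -0.35, 0, 0, 0], [0, 0, -0.35, 0, 0, 0]]
  ]
}}

```text
t: 14.65
tcp_pos: [0.4803, 0.1631, 0.1008]
eef_rot: [[0.969, 0.247, -0.001], [0.247, -0.969, -0.0], [-0.001, 0.0, -1.0]]
wrist_force: [0.2, 0.2, -1.8]
gripper_width: 0.623
grasp_force: 25.0
```

```bash
python3 -c "
from h import *
go((.495,.228,.075),.766)"
```

```text
t 14.65 tcp [0.4803 0.1631 0.1008] F [ 0.2  0.2 -1.8] w 58.0 yaw 0.2499
go [ 0.1515 -0.2964  0.1289] [-0.0001  0.0002 -0.0821]
```

Call:
{"method": "jog_arm", "body": {
  "plan": [
    [[0.02, -0.06, 0, 0, 0, -0.01], [0.05, -0.12, 0, 0, 0, -0.02], [0.08, -0.18, 0, 0, 0, -0.035], [0.11, -0.24, 0, 0, 0, -0.05], [0.15, -0.296, 0.03, 0, 0, -0.065], [0.15, -0.296, 0.08, 0, 0, -0.082], [0.15, -0.296, 0.08, 0, 0, -0.082], [0.15, -0.296, 0.08, 0, 0, -0.082]]
  ]
}}

```text
t: 15.45
tcp_pos: [0.4949, 0.2278, 0.0853]
eef_rot: [[0.723, 0.69, -0.001], [0.69, -0.723, -0.001], [-0.001, -0.0, -1.0]]
wrist_force: [-0.4, -0.4, -0.7]
gripper_width: 0.622
grasp_force: 25.0
```

```bash
python3 -c "
from h import *
snap('wrist','w3')
go((.495,.228,.075),.766)
a=cv2.imread('pics/w3.png');cv2.imwrite('pics/w3c.png',cv2.resize(a[0:300,120:520],None,fx=2,fy=2,interpolation=2))"
```

```text
t 15.5 tcp [0.4951 0.2278 0.0858] F [ 0.5  0.1 -1.4] w 57.8 yaw 0.7619
go [ 0.0003 -0.0011  0.054 ] [-0.      0.0001 -0.0006]
```

View pics/w3c.png

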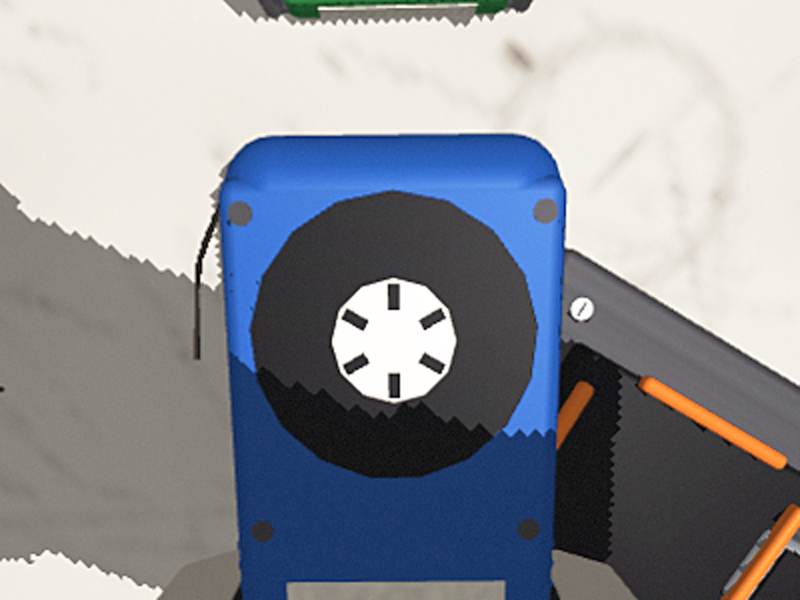

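Call:
{"method": "jog_arm", "body": {
  "plan": [
    [[-0.04, 0, -0.1, 0, 0, 0], [-0.08, 0, -0.2, 0, 0, 0], [-0.12, 0, -0.3, 0, 0, 0], [-0.15, 0, -0.4, 0, 0, 0], [-0.15, 0, -0.45, 0, 0, 0], [-0.15, 0, -0.45, 0, 0, 0], [-0.15, 0, -0.45, 0, 0, 0], [-0.15, 0, -0.45, 0, 0, 0]]
  ]
}}

```text
t: 16.3
tcp_pos: [0.4734, 0.2072, 0.1747]
eef_rot: [[0.722, 0.692, -0.001], [0.692, -0.722, -0.001], [-0.001, -0.001, -1.0]]
wrist_force: [-0.5, 0.6, -0.9]
gripper_width: 0.625
grasp_force: 25.0
```

```bash
python3 -c "
from h import *
snap('wrist','w4')
s=read_state();print(s['tcp_pos'],s['eef_rot'])
a=cv2.imread('pics/w4.png');cv2.imwrite('pics/w4c.png',cv2.resize(a[0:200,200:440],None,fx=3,fy=3,interpolation=2))"
```

```text
[0.47336319 0.20722804 0.17469181] [[ 7.21416654e-01  6.92499703e-01 -1.47381051e-03]
 [ 6.92499766e-01 -7.21417890e-01 -5.49672015e-04]
 [-1.44388098e-03 -6.24070889e-04 -9.99998763e-01]]
```

View pics/w4c.png

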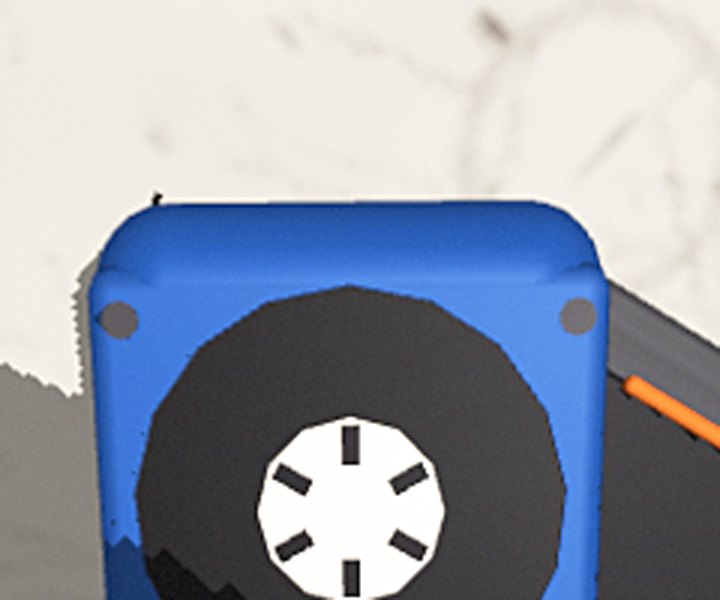

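Call:
{"method": "jog_arm", "body": {
  "plan": [
    [[0.05, 0, 0.06, 0, 0, 0], [0.12, 0, 0.15, 0, 0, 0], [0.2, 0, 0.25, 0, 0, 0], [0.27, 0, 0.35, 0, 0, 0], [0.32, 0, 0.35, 0, 0, 0], [0.33, 0, 0.35, 0, 0, 0], [0.33, 0, 0.35, 0, 0, 0], [0.33, 0, 0.35, 0, 0, 0]]
  ]
}}

```text
t: 17.15
tcp_pos: [0.5214, 0.2529, 0.1068]
eef_rot: [[0.721, 0.693, 0.001], [0.693, -0.721, 0.0], [0.001, 0.0, -1.0]]
wrist_force: [-0.8, -0.3, -1.2]
gripper_width: 0.623
grasp_force: 25.0
```

```bash
python3 -c "
from h import *
snap('wrist','w5')
s=read_state();print(s['tcp_pos'],s['eef_rot'])
a=cv2.imread('pics/w5.png');cv2.imwrite('pics/w5c.png',cv2.resize(a[0:200,190:450],None,fx=3,fy=3,interpolation=2))"
```

```text
[0.52129988 0.25281197 0.10679387] [[ 7.21383890e-01  6.92534388e-01  1.18548958e-03]
 [ 6.92534412e-01 -7.21384696e-01  4.55866637e-04]
 [ 1.17089736e-03  4.92137481e-04 -9.99999193e-01]]
```

View pics/w5c.png

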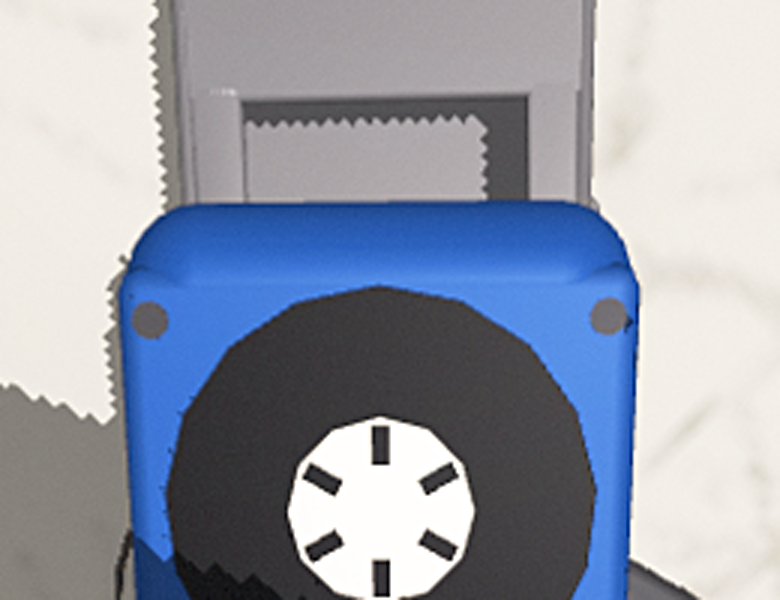

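Notch back corners at about (243,96),(528,94) in the crop and cassette hub at (381,511): nearly aligned.

```bash
python3 -c "
from h import *
f=lambda u,v,z:w('w5',((u+.5)/3-.5+190,(v+.5)/3-.5),z)
s=read_state();R=np.array(s['eef_rot']);t=np.array(s['tcp_pos'])
T=lambda p:np.round((R.T@(p-t))[:2]*1000,1)
zt=t[2]-.032+.054
L,Rr=f(243,95.5,.053),f(528,94,.053);print('notch',T(L),T(Rr),np.linalg.norm(L-Rr),'mid',(L+Rr)/2)
for n,p in dict(hub=(381,511),scrL=(150,320),scrR=(609,317),eL=(121,290),eR=(638,288),noseC=(380,203)).items(): print(n,T(f(*p,zt if n!='noseC' else zt-.009)))
for n,p in dict(csL0=(173,5),csL1=(183,200),csR0=(594,5),csR1=(592,200)).items(): print(n,T(f(*p,.053)))
m=(L+Rr)/2;Y=np.arctan2(R[1,0],R[0,0]);print('yaw',Y)
"
```

```text
notch [111.7 -22.3] [111.9  23.2] 0.04554316633700381 mid [0.60235 0.32995 0.053  ]
hub [54.5 -0.1]
scrL [ 75.2 -25.3]
scrR [75.6 24.9]
eL [ 78.4 -28.3]
eR [78.7 27.8]
noseC [88.3 -0.2]
csL0 [124.7 -33. ]
csL1 [ 96.  -32.5]
csR0 [124.8  33.2]
csR1 [96.  34.2]
yaw 0.764997073139832
```

Call:
{"method": "jog_arm", "body": {
  "plan": [
    [[-0.05, 0.003, 0.05, 0, 0, 0], [-0.05, 0.003, 0.15, 0, 0, 0], [-0.05, 0.003, 0.25, 0, 0, 0], [-0.05, 0.003, 0.33, 0, 0, 0], [-0.05, 0.003, 0.38, 0, 0, 0], [-0.05, 0.003, 0.404, 0, 0, 0], [-0.05, 0.003, 0.404, 0, 0, 0], [-0.05, 0.003, 0.404, 0, 0, 0]]
  ]
}}

```text
t: 18.0
tcp_pos: [0.5177, 0.2502, 0.0307]
eef_rot: [[0.72, 0.694, 0.011], [0.694, -0.72, 0.01], [0.015, 0.0, -1.0]]
wrist_force: [-1.1, 32.1, 33.4]
gripper_width: 0.619
grasp_force: 59.8
```

Call:
{"method": "jog_arm", "body": {
  "plan": [
    [[0.02, 0, 0, 0, 0, 0], [0.04, 0, 0, 0, 0, 0], [0.06, 0, 0, 0, 0, 0], [0.08, 0, 0, 0, 0, 0], [0.1, 0, 0, 0, 0, 0], [0.12, 0, 0, 0, 0, 0], [0.14, 0, 0, 0, 0, 0], [0.14, 0, 0, 0, 0, 0]]
  ]
}}

```text
t: 18.8
tcp_pos: [0.5349, 0.2652, 0.0249]
eef_rot: [[0.721, 0.693, -0.0], [0.693, -0.721, -0.0], [-0.0, 0.0, -1.0]]
wrist_force: [-0.2, -0.4, -0.9]
gripper_width: 0.621
grasp_force: 25.0
```

```bash
python3 -c "
from h import *
s=read_state();print(np.array(s['eef_rot']).T@s['wrist_force'])
R=np.array(s['eef_rot']);print('mouth rel',R.T@(np.array([.60235,.32995,0])-s['tcp_pos'])*1000-[18,0,0])
go((.5,.3,.026),.765)"
```

```text
[-0.42111773  0.1904094   0.88715381]
mouth rel [7.55643845e+01 1.30234768e-02 2.49002817e+01]
t 18.8 tcp [0.5349 0.2652 0.0249] F [-0.2 -0.4 -0.9] w 57.7 yaw 0.7652
go [-0.005  -0.2464 -0.0055] [0. 0. 0.]
```

```bash
cat >> h.py <<'E'
def feat(fn):
    a=cv2.imread('pics/'+fn+'.png').astype(int);b,g,r=a[...,0],a[...,1],a[...,2]
    m=((b>r+50)&(b>g+25)).astype(np.uint8);n,_,st,c=cv2.connectedComponentsWithStats(m)
    i=1+st[1:,4].argmax();print(fn,'blue bbox',st[i],c[i].round(1))
    x,y,ww,h=st[i][:4]
    for row in (80,100,130,170,200):
        u=np.where(m[row])[0];print(row,(u.min(),u.max()) if len(u) else None,end=' ')
    q=(a.min(2)>190).astype(np.uint8);q[:,:285]=0;q[:,350:]=0;q[:130]=0;q[215:]=0
    n,_,st,c=cv2.connectedComponentsWithStats(q)
    i=1+st[1:,4].argmax();print('\nhub',st[i],c[i].round(1))
E
python3 -c "
from h import *
feat('w5');feat('w4');snap('wrist','w6');feat('w6')"
```

```text
w5 blue bbox [  230    67   173   275 23295] [317.  204.2]
80 (np.int64(236), np.int64(397)) 100 (np.int64(230), np.int64(402)) 130 (np.int64(232), np.int64(401)) 170 (np.int64(234), np.int64(399)) 200 (np.int64(236), np.int64(398)) 
hub [ 286  139   62   62 2404] [316.6 169.5]
w4 blue bbox [  230    67   173   275 23309] [317.1 204.1]
80 (np.int64(236), np.int64(397)) 100 (np.int64(230), np.int64(402)) 130 (np.int64(232), np.int64(401)) 170 (np.int64(234), np.int64(399)) 200 (np.int64(236), np.int64(398)) 
hub [ 286  139   62   62 2410] [316.6 169.5]
w6 blue bbox [  230    67   173   275 22691] [317.3 207.2]
80 (np.int64(244), np.int64(389)) 100 (np.int64(246), np.int64(388)) 130 (np.int64(232), np.int64(401)) 170 (np.int64(234), np.int64(399)) 200 (np.int64(236), np.int64(398)) 
hub [ 286  139   62   61 2397] [316.6 169.4]
```

Call:
{"method": "jog_arm", "body": {
  "plan": [
    [[0.03, 0, 0, 0, 0, 0], [0.06, 0, 0, 0, 0, 0], [0.09, 0, 0, 0, 0, 0], [0.12, 0, 0, 0, 0, 0], [0.15, 0, 0, 0, 0, 0], [0.18, 0, 0, 0, 0, 0], [0.2, 0, 0, 0, 0, 0], [0.2, 0, 0, 0, 0, 0]]
  ]
}}

```text
t: 19.65
tcp_pos: [0.5637, 0.293, 0.025]
eef_rot: [[0.721, 0.693, -0.0], [0.693, -0.721, -0.0], [-0.0, -0.0, -1.0]]
wrist_force: [-0.5, -0.4, -1.7]
gripper_width: 0.623
grasp_force: 25.0
```

```bash
python3 -c "
from h import *
s=read_state();print(np.array(s['eef_rot']).T@s['wrist_force'])
R=np.array(s['eef_rot']);print('mouth rel',R.T@(np.array([.60235,.32995,0])-s['tcp_pos'])*1000-[18,0,0])
snap('wrist','w7');feat('w7')"
```

```text
[-0.6723616  -0.08939701  1.71637309]
mouth rel [35.4510333   0.1523614  24.95009647]
w7 blue bbox [  238   191   160   151 13135] [317.7 272.6]
80 None 100 None 130 None 170 None 200 (np.int64(250), np.int64(384)) 
hub [288 176  58  23 730] [316.6 185.8]
```

Sliding in freely. On until the fingers are about 12 mm short of the mouth.

Call:
{"method": "jog_arm", "body": {
  "plan": [
    [[0.03, 0, 0, 0, 0, 0], [0.06, 0, 0, 0, 0, 0], [0.085, 0, 0, 0, 0, 0], [0.1, 0, 0, 0, 0, 0], [0.11, 0, 0, 0, 0, 0], [0.115, 0, 0, 0, 0, 0], [0.115, 0, 0, 0, 0, 0], [0.115, 0, 0, 0, 0, 0]]
  ]
}}

```text
t: 20.5
tcp_pos: [0.58, 0.3085, 0.025]
eef_rot: [[0.721, 0.693, -0.0], [0.693, -0.721, -0.0], [-0.0, 0.0, -1.0]]
wrist_force: [-0.2, -0.6, -0.9]
gripper_width: 0.624
grasp_force: 25.0
```

```bash
python3 -c "
from h import *
s=read_state();print(np.array(s['eef_rot']).T@s['wrist_force'])
R=np.array(s['eef_rot']);print('mouth rel',R.T@(np.array([.60235,.32995,0])-s['tcp_pos'])*1000-[18,0,0])"
```

```text
[-0.53203876  0.30470491  0.91138854]
mouth rel [12.98230596  0.06789438 25.01410393]
```

Call:
{"method": "jog_arm", "body": {
  "plan": [
    [[0, 0, 0, 0, 0, 0], [0, 0, 0, 0, 0, 0], [0, 0, 0, 0, 0, 0], [0, 0, 0, 0, 0, 0], [-0.06, 0, 0, 0, 0, 0], [-0.12, 0, 0, 0, 0, 0], [-0.18, 0, 0, 0, 0, 0], [-0.21, 0, 0, 0, 0, 0]]
  ],
  "claw": 72
}}

```text
t: 21.3
tcp_pos: [0.5487, 0.2785, 0.0251]
eef_rot: [[0.721, 0.692, -0.0], [0.692, -0.721, -0.0], [-0.0, 0.0, -1.0]]
wrist_force: [-0.1, -0.1, 0.8]
gripper_width: 0.772
grasp_force: 0.0
```

Call:
{"method": "jog_arm", "body": {
  "plan": [
    [[0, 0, -0.035, 0, 0, 0], [0, 0, -0.035, 0, 0, 0], [0, 0, -0.035, 0, 0, 0], [0, 0, -0.035, 0, 0, 0], [0, 0, -0.035, 0, 0, 0], [0, 0, -0.035, 0, 0, 0], [0, 0, -0.035, 0, 0, 0], [0, 0, -0.035, 0, 0, 0]]
  ],
  "claw": 0
}}

```text
t: 22.1
tcp_pos: [0.5497, 0.2795, 0.032]
eef_rot: [[0.721, 0.693, -0.0], [0.693, -0.721, -0.0], [-0.0, -0.0, -1.0]]
wrist_force: [0.5, -0.5, 0.2]
gripper_width: 0.135
grasp_force: 0.0
```

```bash
python3 -c "
from h import *
s=read_state();R=np.array(s['eef_rot']);print(R.T@s['wrist_force'])
print('mouth rel',R.T@(np.array([.60235,.32995,0])-s['tcp_pos'])*1000-[18,0,0],s['gripper_width'])
snap('wrist','w8');feat('w8')"
```

```text
[ 0.02450489  0.67147444 -0.18347786]
mouth rel [54.87938885  0.10282956 31.96555875] 0.13450322043481364
w8 blue bbox [  238   115   160   116 11733] [318.1 166.4]
80 None 100 None 130 (np.int64(250), np.int64(384)) 170 (np.int64(239), np.int64(396)) 200 (np.int64(240), np.int64(396)) 
hub [ 285  174   65   27 1368] [317.8 184.2]
```

Call:
{"method": "jog_arm", "body": {
  "plan": [
    [[0.03, 0, 0, 0, 0, 0], [0.06, 0, 0, 0, 0, 0], [0.09, 0, 0, 0, 0, 0], [0.12, 0, 0, 0, 0, 0], [0.14, 0, 0, 0, 0, 0], [0.16, 0, 0, 0, 0, 0], [0.18, 0, 0, 0, 0, 0], [0.195, 0, 0, 0, 0, 0]]
  ]
}}

```text
t: 22.95
tcp_pos: [0.5781, 0.3067, 0.032]
eef_rot: [[0.721, 0.693, -0.0], [0.693, -0.721, -0.0], [-0.0, -0.0, -1.0]]
wrist_force: [-0.5, -0.3, -0.0]
gripper_width: 0.007
grasp_force: 0.3
```

```bash
cat >> h.py <<'E'
def pr(fn):
    s=read_state();R=np.array(s['eef_rot']);print(R.T@s['wrist_force'])
    print('mouth rel',R.T@(np.array([.60235,.32995,0])-s['tcp_pos'])*1000-[18,0,0],s['gripper_width'])
    snap('wrist',fn);feat(fn)
E
python3 -c "
from h import *
pr('w9')"
```

```text
[-0.54777421 -0.08731326  0.02466332]
mouth rel [15.5922869   0.08449354 31.97861626] 0.006933282924007069
w9 blue bbox [ 245  229  148   56 2680] [318.5 265.4]
80 None 100 None 130 None 170 None 200 None 
hub [285 130  65  14 859] [316.6 136.1]
```

Call:
{"method": "jog_arm", "body": {
  "plan": [
    [[0.005, 0, 0, 0, 0, 0], [0.01, 0, 0, 0, 0, 0], [0.015, 0, 0, 0, 0, 0], [0.02, 0, 0, 0, 0, 0], [0.025, 0, 0, 0, 0, 0], [0.025, 0, 0, 0, 0, 0], [0.025, 0, 0, 0, 0, 0], [0.025, 0, 0, 0, 0, 0]]
  ]
}}

```text
t: 23.8
tcp_pos: [0.5815, 0.31, 0.0321]
eef_rot: [[0.721, 0.693, 0.0], [0.693, -0.721, -0.0], [-0.0, 0.0, -1.0]]
wrist_force: [-1.4, -0.8, 0.1]
gripper_width: 0.008
grasp_force: 0.8
```

```bash
python3 -c "
from h import *
pr('w10')"
```

```text
[-1.50969627 -0.40190997 -0.12548272]
mouth rel [10.90843868  0.05092572 32.08194946] 0.008230873474127988
w10 blue bbox [ 254  241  126   44 1900] [316.3 272.9]
80 None 100 None 130 None 170 None 200 None 
hub [ 285  130   65   28 1773] [316.7 143.1]
```

Call:
{"method": "jog_arm", "body": {
  "plan": [
    [[0.003, 0, 0, 0, 0, 0], [0.006, 0, 0, 0, 0, 0], [0.009, 0, 0, 0, 0, 0], [0.012, 0, 0, 0, 0, 0], [0.012, 0, 0, 0, 0, 0], [0.012, 0, 0, 0, 0, 0], [0.012, 0, 0, 0, 0, 0], [0.012, 0, 0, 0, 0, 0]]
  ]
}}

```text
t: 24.65
tcp_pos: [0.5817, 0.3101, 0.032]
eef_rot: [[0.721, 0.693, -0.004], [0.693, -0.721, -0.003], [-0.005, -0.0, -1.0]]
wrist_force: [-17.3, -14.8, 13.5]
gripper_width: 0.006
grasp_force: 11.6
```

```bash
python3 -c "
from h import *
pr('w11')"
```

```text
[-22.76565873  -1.29038581 -13.38305893]
mouth rel [10.77534578 -0.03197032 31.90094585] 0.005637334375830221
w11 blue bbox [ 254  243  126   42 1779] [315.4 273.2]
80 None 100 None 130 None 170 None 200 None 
hub [ 285  130   65   29 1860] [316.7 143.8]
```

Call:
{"method": "jog_arm", "body": {
  "plan": [
    [[-0.05, 0, 0, 0, 0, 0], [-0.15, 0, 0, 0, 0, 0], [-0.25, 0, -0.1, 0, 0, 0], [-0.35, 0, -0.2, 0, 0, 0], [-0.4, 0, -0.3, 0, 0, 0], [-0.4, 0, -0.35, 0, 0, 0], [-0.4, 0, -0.35, 0, 0, 0], [-0.4, 0, -0.35, 0, 0, 0]]
  ]
}}

```text
t: 25.5
tcp_pos: [0.5257, 0.2565, 0.1013]
eef_rot: [[0.721, 0.693, -0.0], [0.693, -0.721, -0.0], [-0.0, -0.0, -1.0]]
wrist_force: [0.5, -0.2, 0.3]
gripper_width: 0.005
grasp_force: 0.0
```

```bash
python3 -c "
from h import *
snap('wrist','w12');a=cv2.imread('pics/w12.png').astype(int);b,g,r=a[...,0],a[...,1],a[...,2]
m=((b>r+40)&(b>g+20));ys,xs=np.where(m);print(len(xs))
for y in range(ys.min(),ys.max()+1):
    u=xs[ys==y]
    if len(u): print(y,u.min(),u.max(),len(u),end='; ')
print()
gg=(g>r+25)&(g>b+15);ys2,xs2=np.where(gg&(np.arange(480)[:,None]<200));print('green rows',ys2.min() if len(ys2) else None,ys2.max() if len(ys2) else None)
s=read_state();R=np.array(s['eef_rot'])
O=np.array([.60235,.32995,0])
rel=lambda p:(R.T@(p-O)*1000+[18,0,0])[:2].round(1)
u,v=np.median(xs),ys.max()
print('col 318 pixels:',[(i,a[i,318].tolist()) for i in range(max(ys.min()-25,0),ys.max()+20,2)])
for y in (ys.min(),ys.max()): print(y,rel(w('w12',(318,y),.046)),rel(w('w12',(318,y),.028)))
"
```

```text
1835
43 361 364 4; 44 360 365 6; 45 270 365 12; 46 269 365 15; 47 269 365 15; 48 269 365 14; 49 270 365 13; 50 270 365 14; 51 270 365 14; 52 270 365 14; 53 270 365 14; 54 270 365 14; 55 270 365 14; 56 270 365 14; 57 270 365 14; 58 270 365 14; 59 270 365 14; 60 270 364 13; 61 270 364 13; 62 270 364 13; 63 270 364 13; 64 270 364 13; 65 270 364 13; 66 270 364 13; 67 270 364 13; 68 270 364 13; 69 271 364 12; 70 271 364 12; 71 271 364 12; 72 271 364 12; 73 271 364 12; 74 271 364 12; 75 271 364 12; 76 271 364 13; 77 271 364 94; 78 271 364 94; 79 271 364 94; 80 271 365 95; 81 271 376 106; 82 271 376 106; 83 261 376 116; 84 262 375 114; 85 262 375 114; 86 262 375 114; 87 263 374 112; 88 263 373 111; 89 265 371 107; 90 268 367 20; 91 272 278 5; 
green rows 92 94
col 318 pixels: [(18, [164, 161, 166]), (20, [163, 160, 167]), (22, [167, 162, 167]), (24, [167, 163, 169]), (26, [166, 164, 170]), (28, [164, 162, 167]), (30, [164, 161, 166]), (32, [166, 163, 169]), (34, [167, 163, 169]), (36, [165, 162, 168]), (38, [166, 165, 172]), (40, [171, 168, 174]), (42, [126, 119, 125]), (44, [94, 100, 105]), (46, [229, 241, 247]), (48, [241, 248, 251]), (50, [238, 246, 249]), (52, [239, 247, 250]), (54, [241, 248, 250]), (56, [238, 247, 249]), (58, [239, 247, 249]), (60, [238, 246, 249]), (62, [239, 247, 249]), (64, [235, 244, 248]), (66, [234, 243, 247]), (68, [234, 244, 247]), (70, [239, 247, 250]), (72, [237, 245, 249]), (74, [239, 247, 251]), (76, [238, 239, 241]), (78, [227, 129, 68]), (80, [227, 138, 81]), (82, [228, 137, 80]), (84, [221, 130, 75]), (86, [191, 105, 56]), (88, [147, 73, 30]), (90, [207, 226, 241]), (92, [65, 88, 66]), (94, [188, 200, 208]), (96, [234, 241, 244]), (98, [229, 236, 240]), (100, [229, 236, 240]), (102, [230, 238, 240]), (104, [229, 237, 240]), (106, [228, 235, 239]), (108, [229, 235, 240]), (110, [225, 234, 238])]
43 [18.4  0.2] [21.4  0.3]
91 [-3.8  0.3] [-2.7  0.3]
```

```bash
python3 -c "
from h import *
print(sign_off())"
```

```text
the job is handed in; nothing more can be done
None
```

The job is handed in, but no verdict came back: the crank was turned until the resistance dropped and stopped well under one turn later. The blue cassette then went nose first into the upper bay until it met the stop, its rear end 2–3 mm out of the mouth by the last wrist picture. On the way down to the case something, probably a finger on the winder, met about 46 N, which did not move the cassette in the grip. I did not check the three bystanders in a closing picture.

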